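# Swing the pastry cutting guide round to the green angle spot

### The arm

A 6-joint arm with a two-finger parallel gripper is mounted at the origin on the work surface. World frame = base frame: x ahead of the robot, y to its left, z up, the work surface at z = 0. Lengths are in m, angles in degrees, forces in N, time in s.
With the tool pointing down it reaches from about 0.35 to 0.8 m from the base axis. Payload 7.3 kg.
Tool frame: the origin (TCP) lies midway between the tips of the shut fingers; the grasp point (between the pads) lies 19 mm behind it; z points along the fingers, x is the direction in which the jaws open and shut, and the axes are right-handed (so a half turn about z gives the same grasp; the last joint's range is limited). The gripper opens to 85 mm and grips with 20 to 120 N. Pads are 22 mm wide; open, the fingers measure 114 mm over their backs; the gripper's body (76 mm by 85 mm) begins 54 mm behind the grasp point. The pads swing forward as they close: fully open they stand 13 mm farther back than shut.
Start: joints at [-73.224, 19.595, 87.324, -0, 73.075, -8.365], TCP at [0.223, -0.475, 0.231] pointing down, gripper open.
Joint ranges: [-145.02, 145.02], [-44.19, 115.74], [2.07, 154.8], [-57.11, 237.11], [16.16, 152.29], [-177.93, 177.93]. Speed limits (degrees/s): [147.25, 147.25, 180, 180, 180, 180].

### API

Orientations are given as a 3x3 rotation matrix whose columns are the frame's x, y, z axes.
In Python, from bench import * gives the robot as it stands.
- The arm moves only by the tool apply_moves, never from a script. Its argument "targets" is a list of rows, each an object with "jaw": the finger opening in cm, from 0 to 8.54; "linear": the shift along the tool's x, y, z in cm, a list of three; "angular": the turn, a rotation vector about the tool's x, y, z in degrees, a list of three. In form: [{"jaw": jaw, "linear": [dx, dy, dz], "angular": [ax, ay, az]}, ...]. A call has 1 to 5 rows; each row shifts and turns the commanded pose from where the row before left it, along the tool's axes as they then stand; what a row does not reach is not made up. A row lasts 1/12 s, in which the tool goes at most 41.7 mm and 7.16 degrees, less where a joint would pass 70% of its speed; a pose out of reach is approached as far as the arm can. A call with a gripper value outside its range is refused whole. The fingers move at their own pace and stop on an object; "force" is the grip in N (left out, the last holds). Time passes only in rows, so rows that do not move let the fingers close. It gives the time, the measured TCP pose, the force and the opening at its end, in the units of the state.
- observe(): the state, without advancing time (a new reading comes with each control period).
- camera(name): name is "side" or "top" or "wrist"; returns the picture (384x512x3 uint8, red, green, blue); there is no depth.
- camera_model(name): a dict with "K" (3x3 intrinsics, pixels), "world_to_cam" (4x4, takes a point from world to camera coordinates). Camera axes: x right, y down, z forward; pixel columns grow to the right and rows downward; lengths in m; the calibration is good to about 2 mm. The wrist camera is an equidistant fisheye: a pixel r from the principal point sees the ray r / f radians off the axis. A picture is of the moment at which its call begins: read the wrist's pose just before it. camera_model takes no time and is no camera call; for the wrist camera it gives the pose at the moment of the call.
- finish_job(): hands the job in, once; it reports no verdict.
The state is a dict: "time_s": time; "q": joint angles; "dq": joint speeds; "joint_efforts": joint torques, N m; "eef_pos": TCP position; "tool_rot": TCP orientation; "ft_force": force on the tool from outside, world axes, zero at the start; "torque": the same for the moment, N m; "grip_width": finger opening in m.
Only numpy, scipy, OpenCV 4.12 (cv2) and the standard library are available. Lean on these libraries where they do the work, as an engineer would, in place of code of your own. Each camera call takes 0.05 s, during which the arm holds its last target.

### The job

On the white cutting board, swing the blue cutting guide round on its pivot pin until the middle of its free end lies over the green spot (not the orange one), and leave it lying there. Leave the jar and the ring cutter beside the board where they stand.

Things in the scene. Friction and masses are not known exactly. Their poses are not given: they have to be found in the camera images.
- guide: Flat blue bar, 250 x 76 x 15 mm, 0.3 kg, white centre line; lies loose on the white board, a hole near one end over a fixed 10 mm pin (1.5 mm play) with a black knob (24 mm wide, top 45 mm above the counter). Swings about the pin, no stops; friction holds it. Origin: hole centre, underside (15 mm above the counter). x: along the bar, free end at +230 mm, other -20; long edges at y = +-38; z up.
- spot_green: Flat green spot, 40 mm across, flush with the top of the fixed board (340 x 460 mm, top 15 mm above the counter). Origin: its centre. 230 mm from the pin. A like orange spot lies the same way off, about 84 degrees round the pin; which side is green varies, and the guide starts between them, 25 degrees or more from each.
- jar: Bystander: small amber glass jar with a steel cap, 56 mm across, 75 mm tall, loose, standing on the counter beside the board. Origin: centre of its underside.
- cutter: Bystander: plain steel ring pastry cutter, 70 mm across outside, 45 mm tall, loose, standing on the counter beside the board. Origin: centre of its underside.

How it is judged (in metres and radians):
At the end, for the whole second after the job is handed in: The guide lies flat and still on its pin, its centre line passes within 20 mm (about 5 degrees) of the centre of the green spot, with the spot under its free end (y of spot_green in the frame of guide between -0.02 and 0.02 m and x of spot_green in the frame of guide above 0.21 m and angle between guide's own z axis and vertical below 0.1 rad and linear speed of guide below 0.02 m/s and angular speed of guide below 0.05 rad/s); the robot touches nothing.
It fails at once if the jar is pushed more than 30 mm from its place or tipped over (distance of jar from where it was at the start of the episode above 0.03 m or angle between jar's own z axis and vertical above 0.5 rad).
It fails at once if the pastry cutter is pushed more than 30 mm from its place or tipped over (distance of cutter from where it was at the start of the episode above 0.03 m or angle between cutter's own z axis and vertical above 0.5 rad).
It also fails if it takes over 34 s, if anything falls off the work surface, if the arm or the gripper's body presses on something with over 40 N, if the wrist force passes 120 N, or if a joint passes its speed limit or range.

## Working session

There is one attempt and no reset: what is moved stays moved. The work goes in short steps, Python scripts to look and compute and a tool call to move; the robot and the scene stay as the last step left them, time stands still between calls to the robot, and variables do not carry over. Pictures are saved under pics/ and viewed, and the job is handed in when it is done.

Besides the shell and the picture viewer there is one more tool, called after ">>>" as name([rows], argument=value, ...), one row to a line, values as JSON. apply_moves: Moves the arm, as the interface text tells. Its arguments: {"type":"object","properties":{"targets":{"type":"array","items":{"type":"object","properties":{"jaw":{"type":"number"},"linear":{"type":"array","items":{"type":"number"}},"angular":{"type":"array","items":{"type":"number"}}}}},"force":{"type":"number"}},"required":["targets"]}

```bash
mkdir -p pics; python3 - <<'E'
from bench import *
import cv2
for n in("top","side"):
    im=camera(n); cv2.imwrite(f"pics/{n}0.png",im[:,:,::-1]); m=camera_model(n); print(n,m["K"],m["world_to_cam"])
s=observe();print(s["time_s"],s["eef_pos"],s["tool_rot"],s["grip_width"])
E
```

```text
top [[438.82201672   0.         253.40597129]
 [  0.         438.82201672 187.69879233]
 [  0.           0.           1.        ]] [[ 0.02732377 -0.99960464  0.00663123 -0.01636598]
 [-0.98532675 -0.02805035 -0.16835785  0.54995315]
 [ 0.1684773  -0.00193375 -0.98570364  0.95791248]
 [ 0.          0.          0.          1.        ]]
side [[411.30388042   0.         250.89840471]
 [  0.         411.30388042 181.41079189]
 [  0.           0.           1.        ]] [[-9.18617610e-01 -3.95146478e-01  9.74024433e-04  4.94089321e-01]
 [-2.73792934e-01  6.34719485e-01 -7.22612347e-01  1.66937792e-01]
 [ 2.84919491e-01 -6.64071108e-01 -6.91252810e-01  8.43386244e-01]
 [ 0.00000000e+00  0.00000000e+00  0.00000000e+00  1.00000000e+00]]
0.1 [ 0.2229699  -0.47491215  0.23068972] [[ 4.24881788e-01 -9.05248748e-01 -4.14029247e-04]
 [-9.05247769e-01 -4.24881944e-01  1.34559366e-03]
 [-1.39401052e-03 -1.96919186e-04 -9.99999009e-01]] 0.08547338057587726
```

```bash
ls; python3 -c "
import cv2
im=cv2.imread('pics/top0.png');print(im.shape)"
```

```text
pics
(384, 512, 3)
```

View pics/top0.png

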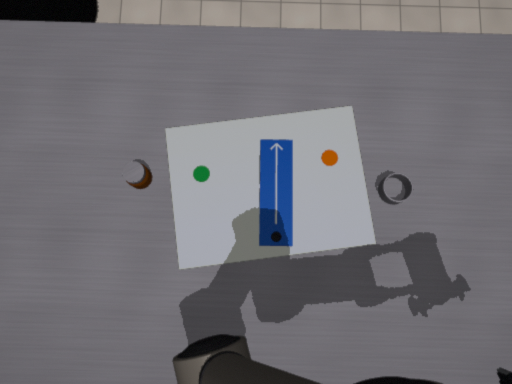

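View pics/side0.png

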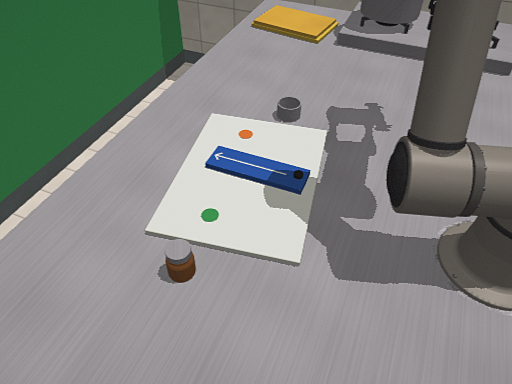

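```bash
cat > h.py <<'E'
import numpy as np,cv2
from bench import *
def ray(n,px,z,m=None):
    m=m or camera_model(n);K=np.array(m["K"]);T=np.array(m["world_to_cam"]);R,t=T[:3,:3],T[:3,3]
    c=-R.T@t; d=R.T@np.linalg.inv(K)@np.array([px[0],px[1],1.]); return (c+d*(z-c[2])/d[2])
E
python3 - <<'E'
from h import *
import cv2
im=cv2.imread('pics/top0.png')
h=cv2.cvtColor(im,cv2.COLOR_BGR2HSV)
def cen(lo,hi):
    m=cv2.inRange(h,lo,hi)
    n,l,s,c=cv2.connectedComponentsWithStats(m); i=1+np.argmax(s[1:,4]); return c[i],s[i],l==i
g,s,_=cen((50,100,60),(80,255,255));print("green",g,s,ray("top",g,.015))
G=ray("top",g,.015)
b,s,m=cen((105,100,40),(125,255,255));print("bar",b,s)
cnt=max(cv2.findContours(m.astype('uint8'),0,1)[0],key=cv2.contourArea)
pts=np.array([ray("top",p[0],.03)[:2] for p in cnt],np.float32);r=cv2.minAreaRect(pts);print(r,cv2.boxPoints(r))
print("knob top",ray("top",(276,237),.045),"arrowtip",ray("top",(276.5,144),.03))
print("jar",ray("top",(137,172),.075),"cutter",ray("top",(397,187),.045))
gs=ray("side",(210,215),.015);print("green side",gs,"knob side",ray("side",(298,174.5),.045))
for n,c in(("top",(270,190,200)),("side",(245,180,180))):
    i=cv2.imread(f'pics/{n}0.png');x,y,w=c
i=cv2.imread('pics/top0.png')[120:260,180:350];cv2.imwrite('pics/crop0.png',cv2.resize(i,None,fx=4,fy=4,interpolation=2))
E
```

```text
green [200.92424242 173.47979798] [193 166  17  16 198] [0.58629432 0.12438212 0.015     ]
bar [275.95532964 192.52772643] [ 259  140   34  106 3246]
((0.5457624793052673, -0.05330663546919823), (0.2482481300830841, 0.0759178176522255), 0.8245284557342529) [[ 0.42110506 -0.01713783]
 [ 0.4221975  -0.09304778]
 [ 0.67041993 -0.08947544]
 [ 0.6693275  -0.01356549]]
knob top [ 0.43939941 -0.05493739  0.045     ] arrowtip [ 0.65958625 -0.0528753   0.03      ]
jar [0.5735146  0.25989673 0.075     ] cutter [ 0.56150616 -0.33096064  0.045     ]
green side [0.58384703 0.12391022 0.015     ] knob side [ 0.43794838 -0.04852398  0.045     ]
```

View pics/crop0.png

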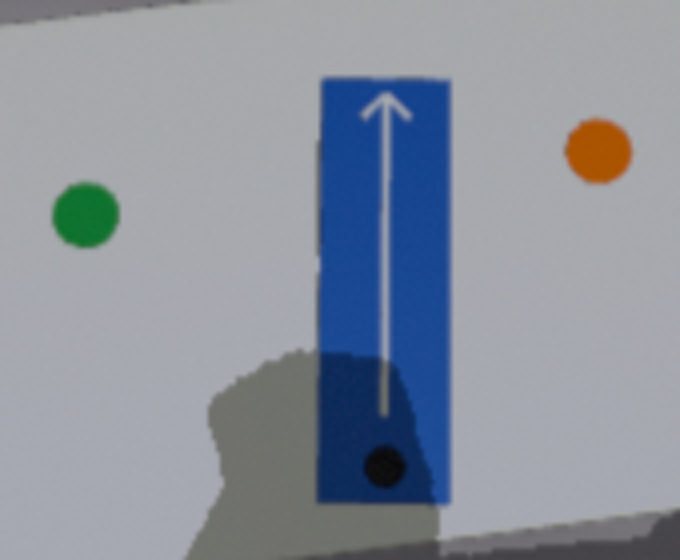

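>>> apply_moves([
  {"jaw": 0,"linear": [0,0,0],"angular": [0,0,6.1]},
  {"jaw": 0,"linear": [0,0,0],"angular": [0,0,6.1]},
  {"jaw": 0,"linear": [0,0,0],"angular": [0,0,6.1]},
  {"jaw": 0,"linear": [0,0,0],"angular": [0,0,6.0]},
  {"jaw": 0,"linear": [-2,-2.4,0],"angular": [0,0,0]},
])

```text
time_s: 0.52
eef_pos: [0.2444, -0.4572, 0.2307]
tool_rot: [[0.005, -1.0, -0.002], [-1.0, -0.005, -0.001], [0.001, 0.002, -1.0]]
ft_force: [0.1, -0.4, 0.3]
grip_width: 0.0254
```

>>> apply_moves([
  {"jaw": 0,"linear": [-2.4,-2.9,0],"angular": [0,0,0]},
  {"jaw": 0,"linear": [-2.4,-2.9,0],"angular": [0,0,0]},
  {"jaw": 0,"linear": [-2.4,-2.9,0],"angular": [0,0,0]},
  {"jaw": 0,"linear": [-2.4,-2.9,0],"angular": [0,0,0]},
  {"jaw": 0,"linear": [-2.4,-2.9,0],"angular": [0,0,0]},
])

```text
time_s: 0.93
eef_pos: [0.3909, -0.3313, 0.2311]
tool_rot: [[0.014, -1.0, -0.0], [-1.0, -0.014, 0.0], [-0.0, 0.0, -1.0]]
ft_force: [0.0, -0.8, -1.5]
grip_width: -0.0002
```

>>> apply_moves([
  {"jaw": 0,"linear": [-2.4,-2.9,0],"angular": [0,0,0]},
  {"jaw": 0,"linear": [-2.4,-2.9,0],"angular": [0,0,0]},
  {"jaw": 0,"linear": [-2.4,-2.9,0],"angular": [0,0,0]},
  {"jaw": 0,"linear": [-2.4,-2.9,0],"angular": [0,0,0]},
  {"jaw": 0,"linear": [-2.4,-2.9,0],"angular": [0,0,0]},
])

```text
time_s: 1.35
eef_pos: [0.5342, -0.2091, 0.231]
tool_rot: [[0.015, -1.0, -0.001], [-1.0, -0.015, 0.0], [-0.0, 0.001, -1.0]]
ft_force: [0.1, -1.5, 0.5]
grip_width: 0.0001
```

>>> apply_moves([
  {"jaw": 0,"linear": [-2.4,-2.9,0],"angular": [0,0,0]},
  {"jaw": 0,"linear": [-2.4,-2.9,0],"angular": [0,0,0]},
  {"jaw": 0,"linear": [-2.1,-3.2,0],"angular": [0,0,0]},
  {"jaw": 0,"linear": [0,0,3.0],"angular": [0,0,0]},
  {"jaw": 0,"linear": [0,0,4],"angular": [0,0,0]},
])

```text
time_s: 1.77
eef_pos: [0.6259, -0.1391, 0.1634]
tool_rot: [[0.018, -1.0, 0.008], [-1.0, -0.018, -0.003], [0.003, -0.008, -1.0]]
ft_force: [0.7, -0.4, -0.4]
grip_width: 0.0001
```

>>> apply_moves([
  {"jaw": 0,"linear": [0,0,4],"angular": [0,0,0]},
  {"jaw": 0,"linear": [0,0,4],"angular": [0,0,0]},
  {"jaw": 0,"linear": [0,0,2.5],"angular": [0,0,0]},
  {"jaw": 0,"linear": [0,0,0],"angular": [0,0,0]},
  {"jaw": 0,"linear": [0,0,0],"angular": [0,0,0]},
])

```text
time_s: 2.18
eef_pos: [0.6215, -0.1401, 0.0552]
tool_rot: [[0.015, -1.0, -0.003], [-1.0, -0.015, 0.001], [-0.001, 0.003, -1.0]]
ft_force: [0.1, 0.3, 1.0]
grip_width: -0.0002
```

```bash
python3 - <<'E'
from h import *
cv2.imwrite("pics/side1.png",camera("side")[:,:,::-1]);cv2.imwrite("pics/top1.png",camera("top")[:,:,::-1])
E
```

```text
(no output)
```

View pics/side1.png

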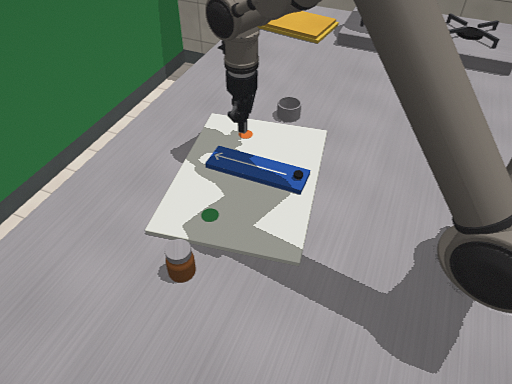

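>>> apply_moves([
  {"jaw": 0,"linear": [0,0,2],"angular": [0,0,0]},
  {"jaw": 0,"linear": [0,0,1.4],"angular": [0,0,0]},
  {"jaw": 0,"linear": [-1.2,0,0],"angular": [0,0,0]},
  {"jaw": 0,"linear": [-1.0,0,0],"angular": [0,0,0]},
  {"jaw": 0,"linear": [0,0,0],"angular": [0,0,0]},
])

```text
time_s: 2.7
eef_pos: [0.623, -0.1162, 0.0245]
tool_rot: [[0.016, -1.0, 0.003], [-1.0, -0.016, -0.0], [0.0, -0.003, -1.0]]
ft_force: [-0.3, -0.9, 0.2]
grip_width: 0.0
```

>>> apply_moves([
  {"jaw": 0,"linear": [-0.5,0,0],"angular": [0,0,0]},
  {"jaw": 0,"linear": [-0.5,0,0],"angular": [0,0,0]},
  {"jaw": 0,"linear": [-0.94,-0.25,0],"angular": [0,0,-3]},
  {"jaw": 0,"linear": [-0.94,-0.25,0],"angular": [0,0,-3]},
  {"jaw": 0,"linear": [-0.94,-0.25,0],"angular": [0,0,-3]},
])

```text
time_s: 3.12
eef_pos: [0.6284, -0.0801, 0.0236]
tool_rot: [[0.173, -0.985, 0.003], [-0.985, -0.173, -0.002], [0.002, -0.002, -1.0]]
ft_force: [1.3, -2.7, 2.4]
grip_width: -0.0003
```

```bash
python3 - <<'E'
from h import *
print(observe()["eef_pos"])
cv2.imwrite("pics/side2.png",camera("side")[:,:,::-1]);cv2.imwrite("pics/top2.png",camera("top")[:,:,::-1])
E
```

```text
[ 0.62837703 -0.08007027  0.02358819]
```

View pics/side2.png

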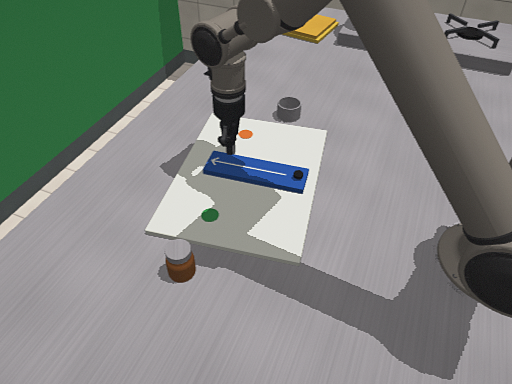

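View pics/top2.png

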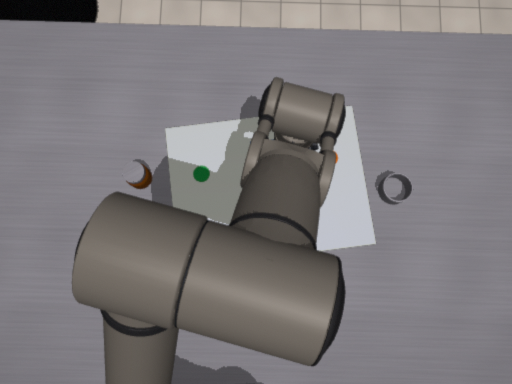

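```bash
python3 - <<'E'
from h import *
P=np.array([.441,-.0545])
for f in("side0","side2"):
    im=cv2.imread(f'pics/{f}.png');cv2.imwrite(f'pics/{f}c.png',cv2.resize(im[130:200,190:325],None,fx=5,fy=5,interpolation=2))
for p in((215.5,154.5),(212,160)):
    q=ray("side",p,.03)[:2]-P;print(q,np.degrees(np.arctan2(q[1],q[0])))
E
```

```text
[0.21742764 0.00192667] 0.507696204255932
[0.21580207 0.02451272] 6.480389542229467
```

View pics/side2c.png

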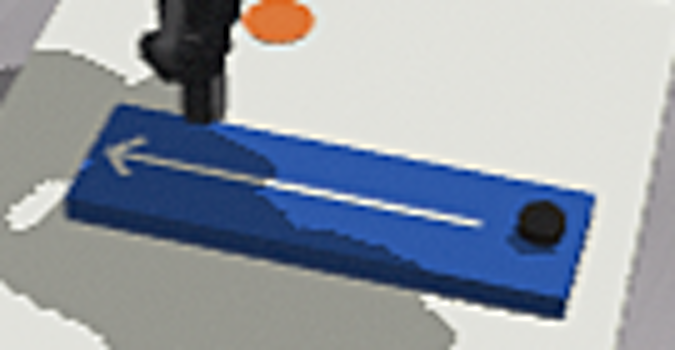

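>>> apply_moves([
  {"jaw": 0,"linear": [-0.95,-0.28,0.3],"angular": [0,0,-3]},
  {"jaw": 0,"linear": [-0.95,-0.28,0],"angular": [0,0,-3]},
  {"jaw": 0,"linear": [-0.95,-0.28,0],"angular": [0,0,-3]},
  {"jaw": 0,"linear": [-0.95,-0.28,0],"angular": [0,0,-3]},
  {"jaw": 0,"linear": [-0.95,-0.28,0],"angular": [0,0,-3]},
])

```text
time_s: 3.63
eef_pos: [0.6302, -0.0343, 0.0234]
tool_rot: [[0.42, -0.907, 0.007], [-0.907, -0.42, -0.006], [0.008, -0.004, -1.0]]
ft_force: [-3.1, -14.3, 18.2]
grip_width: -0.0001
```

>>> apply_moves([
  {"jaw": 0,"linear": [-0.95,-0.28,0],"angular": [0,0,-3]},
  {"jaw": 0,"linear": [-0.95,-0.28,0],"angular": [0,0,-3]},
  {"jaw": 0,"linear": [-0.95,-0.28,0],"angular": [0,0,-3]},
  {"jaw": 0,"linear": [-0.95,-0.28,0],"angular": [0,0,-3]},
  {"jaw": 0,"linear": [-0.63,-0.19,0],"angular": [0,0,-2]},
])

```text
time_s: 4.05
eef_pos: [0.6193, 0.0108, 0.0234]
tool_rot: [[0.628, -0.778, 0.007], [-0.778, -0.628, -0.006], [0.009, -0.002, -1.0]]
ft_force: [-1.1, -14.3, 18.3]
grip_width: -0.0001
```

```bash
python3 - <<'E'
from h import *
print(observe()["eef_pos"])
im=camera("side")[:,:,::-1];cv2.imwrite("pics/side3.png",im);cv2.imwrite('pics/side3c.png',cv2.resize(im[140:260,180:330],None,fx=5,fy=5,interpolation=2))
E
```

```text
[0.61933414 0.01078562 0.02337243]
```

View pics/side3c.png

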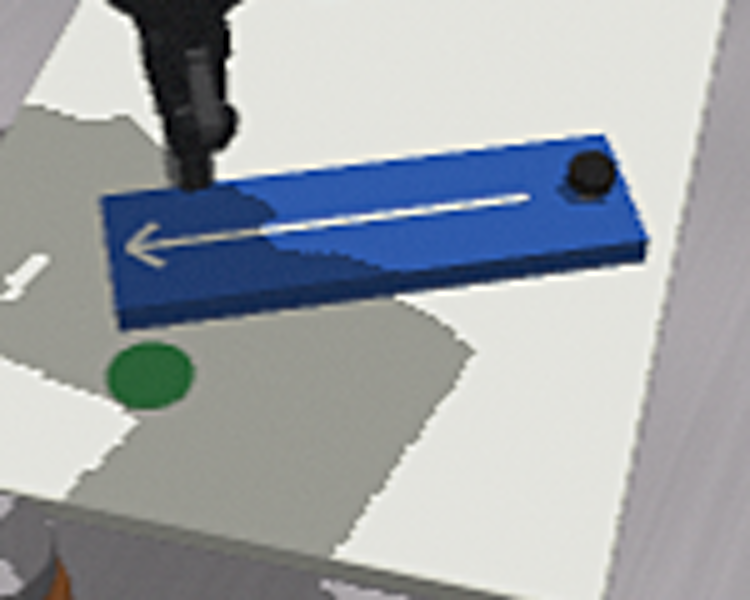

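```bash
python3 - <<'E'
from h import *
P=np.array([.441,-.0545])
for p,z in(((205.6,189.6),.03),((180+150/5,140+375/5),.015)):
    q=ray("side",p,z)[:2]-P;print(q,np.degrees(np.arctan2(q[1],q[0])))
s=observe();e=s["eef_pos"][:2]-P;print(e,s["tool_rot"])
a=np.arctan2(-s["tool_rot"][1,1],-s["tool_rot"][0,1]);print(np.degrees(a), e@[np.cos(a),np.sin(a)], e@[-np.sin(a),np.cos(a)])
E
```

```text
[0.18134236 0.12401741] 34.367657328624574
[0.14284703 0.17841022] 51.316925186827255
[0.17794888 0.06623243] [[ 0.62946808 -0.77699541  0.00693369]
 [-0.77698187 -0.62950246 -0.00508155]
 [ 0.00831311 -0.00218868 -0.99996305]]
39.01353546190396 0.1799593730301098 -0.06055710595753292
```

>>> apply_moves([
  {"jaw": 0,"linear": [-0.95,-0.28,-0.2],"angular": [0,0,-3]},
  {"jaw": 0,"linear": [-0.95,-0.29,0],"angular": [0,0,-3]},
  {"jaw": 0,"linear": [-0.95,-0.29,0],"angular": [0,0,-3]},
  {"jaw": 0,"linear": [-0.63,-0.2,0],"angular": [0,0,-2]},
  {"jaw": 0,"linear": [0,0,0],"angular": [0,0,0]},
])

```text
time_s: 4.52
eef_pos: [0.602, 0.0462, 0.0235]
tool_rot: [[0.765, -0.644, 0.004], [-0.644, -0.765, -0.002], [0.004, -0.001, -1.0]]
ft_force: [-2.0, -2.3, 9.8]
grip_width: -0.0
```

```bash
python3 - <<'E'
from h import *
im=camera("side")[:,:,::-1];cv2.imwrite("pics/side4.png",im);cv2.imwrite('pics/side4c.png',cv2.resize(im[140:260,180:330],None,fx=5,fy=5,interpolation=2))
s=observe();e=s["eef_pos"][:2]-np.array([.441,-.0545]);print(s["eef_pos"],np.degrees(np.arctan2(e[1],e[0])))
E
```

```text
[0.60196277 0.04618401 0.02347892] 32.026438197310256
```

View pics/side4c.png

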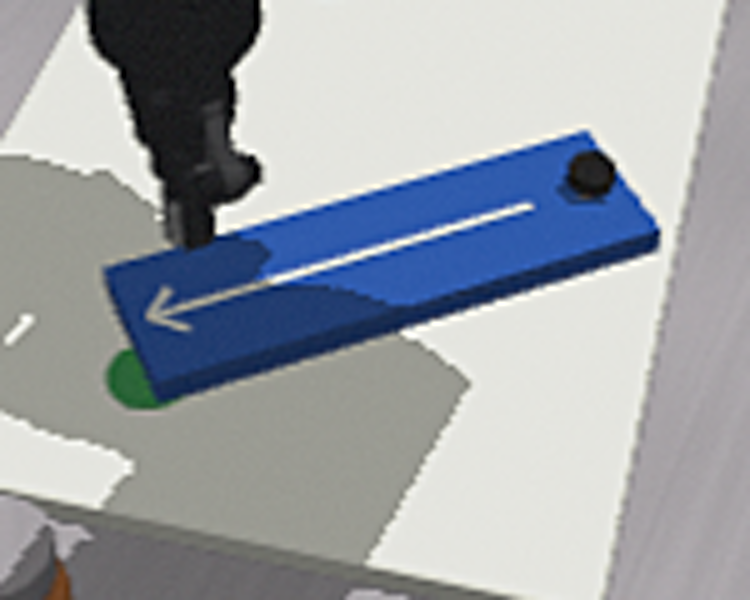

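>>> apply_moves([
  {"jaw": 0,"linear": [-0.63,-0.2,-0.1],"angular": [0,0,-2]},
  {"jaw": 0,"linear": [-0.63,-0.2,0],"angular": [0,0,-2]},
  {"jaw": 0,"linear": [-0.32,-0.1,0],"angular": [0,0,-1]},
  {"jaw": 0,"linear": [0,0,0],"angular": [0,0,0]},
  {"jaw": 0,"linear": [0,0,0],"angular": [0,0,0]},
])

```text
time_s: 4.98
eef_pos: [0.5923, 0.0603, 0.0235]
tool_rot: [[0.817, -0.577, 0.002], [-0.577, -0.817, -0.0], [0.002, -0.001, -1.0]]
ft_force: [-1.0, -3.0, 7.8]
grip_width: -0.0
```

```bash
python3 - <<'E'
from h import *
P=np.array([.441,-.0545])
q=ray("side",(209.2,203.2),.03)[:2]-P;print("prev",np.degrees(np.arctan2(q[1],q[0])))
im=camera("side")[:,:,::-1];cv2.imwrite("pics/side5.png",im);cv2.imwrite('pics/side5c.png',cv2.resize(im[140:260,180:330],None,fx=5,fy=5,interpolation=2))
s=observe();e=s["eef_pos"][:2]-P;print(s["eef_pos"],np.degrees(np.arctan2(e[1],e[0])))
E
```

```text
prev 46.00399802468677
[0.59228272 0.06029624 0.02348572] 37.191928318895144
```

View pics/side5c.png

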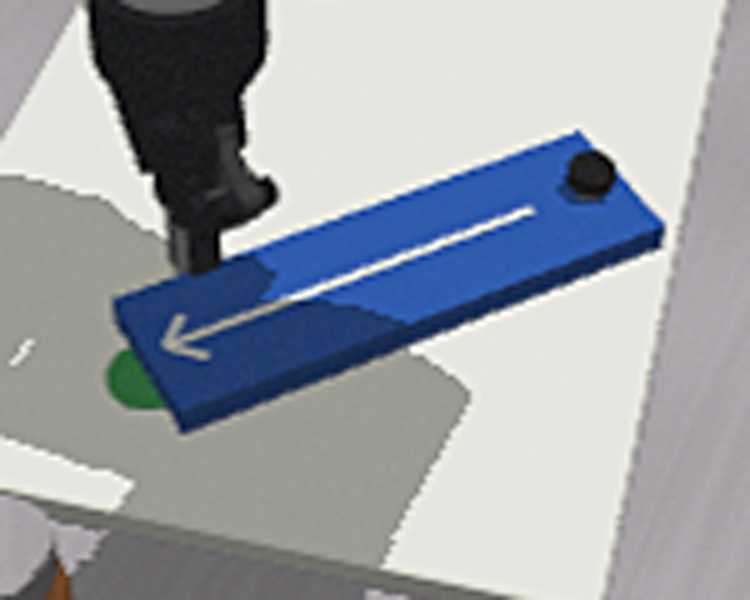

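>>> apply_moves([
  {"jaw": 0,"linear": [1,0,0],"angular": [0,0,0]},
  {"jaw": 0,"linear": [2,0,0],"angular": [0,0,0]},
  {"jaw": 0,"linear": [1,0,-2],"angular": [0,0,0]},
  {"jaw": 0,"linear": [0,0,-4],"angular": [0,0,0]},
  {"jaw": 0,"linear": [0,0,-4],"angular": [0,0,0]},
])

```text
time_s: 5.45
eef_pos: [0.6231, 0.0373, 0.1215]
tool_rot: [[0.816, -0.578, -0.005], [-0.578, -0.816, 0.001], [-0.005, 0.002, -1.0]]
ft_force: [0.6, -1.0, 0.9]
grip_width: -0.0
```

>>> apply_moves([
  {"jaw": 0,"linear": [3,0,-2],"angular": [0,0,0]},
  {"jaw": 0,"linear": [4,0,0],"angular": [0,0,0]},
  {"jaw": 0,"linear": [4,0,0],"angular": [0,0,0]},
  {"jaw": 0,"linear": [4,0,0],"angular": [0,0,0]},
  {"jaw": 0,"linear": [4,0,0],"angular": [0,0,0]},
])

```text
time_s: 5.87
eef_pos: [0.7803, -0.0726, 0.1426]
tool_rot: [[0.817, -0.577, -0.0], [-0.577, -0.817, 0.001], [-0.001, -0.0, -1.0]]
ft_force: [1.6, -0.6, 0.3]
grip_width: 0.0003
```

>>> apply_moves([
  {"jaw": 0,"linear": [3,3,0],"angular": [0,0,0]},
  {"jaw": 0,"linear": [3,3,0],"angular": [0,0,0]},
  {"jaw": 0,"linear": [2,2,0],"angular": [0,0,0]},
  {"jaw": 0,"linear": [0,0,0],"angular": [0,0,0]},
  {"jaw": 0,"linear": [0,0,0],"angular": [0,0,0]},
])

```text
time_s: 6.28
eef_pos: [0.798, -0.1842, 0.1405]
tool_rot: [[0.815, -0.58, -0.002], [-0.58, -0.815, 0.001], [-0.002, 0.0, -1.0]]
ft_force: [0.1, 0.4, 0.1]
grip_width: 0.0001
```

```bash
python3 - <<'E'
from h import *
im=camera("side")[:,:,::-1];cv2.imwrite("pics/side6.png",im)
im=camera("top")[:,:,::-1];cv2.imwrite("pics/top6.png",im)
s=observe();print(s["time_s"],s["eef_pos"],s["ft_force"])
h=cv2.cvtColor(np.ascontiguousarray(im),cv2.COLOR_BGR2HSV)
m=cv2.inRange(h,(105,100,40),(125,255,255))
cnt=max(cv2.findContours(m,0,1)[0],key=cv2.contourArea)
r=cv2.minAreaRect(np.array([ray("top",p[0],.03)[:2] for p in cnt],np.float32));print(r)
c=np.array(r[0])-[.441,-.0545];print(np.degrees(np.arctan2(c[1],c[0])))
q=ray("side",(212.6,209),.03)[:2]-[.441,-.0545];print(np.degrees(np.arctan2(q[1],q[0])))
E
```

```text
6.3833 [ 0.79843093 -0.18075309  0.14168268] [ 0.37549425 -0.25710317 -0.31650336]
((0.40377795696258545, -0.04396791383624077), (0.0022713763173669577, 0.0), 91.57364654541016)
164.20098386252533
51.101384000444845
```

View pics/top6.png

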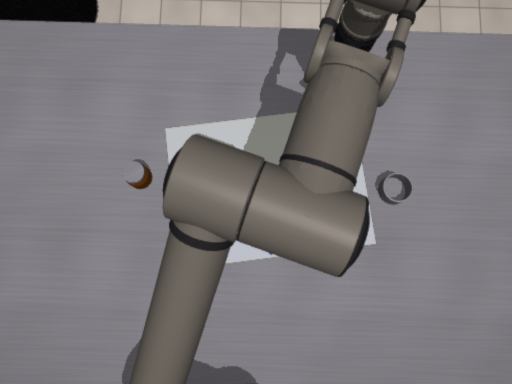

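View pics/side6.png

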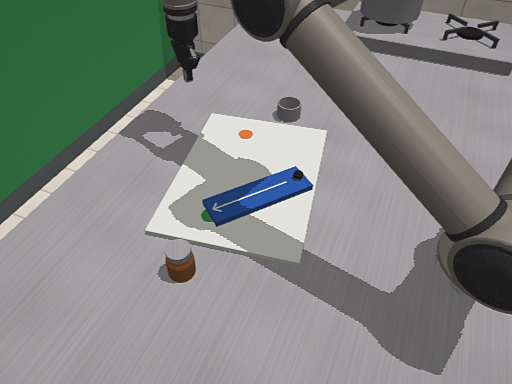

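```bash
python3 - <<'E'
from h import *
im=cv2.imread('pics/side6.png');cv2.imwrite('pics/side6c.png',cv2.resize(im[140:260,180:330],None,fx=5,fy=5,interpolation=2))
print(max(abs(np.array(observe()["dq"]))))
E
```

```text
1.3616769091364291
```

View pics/side6c.png

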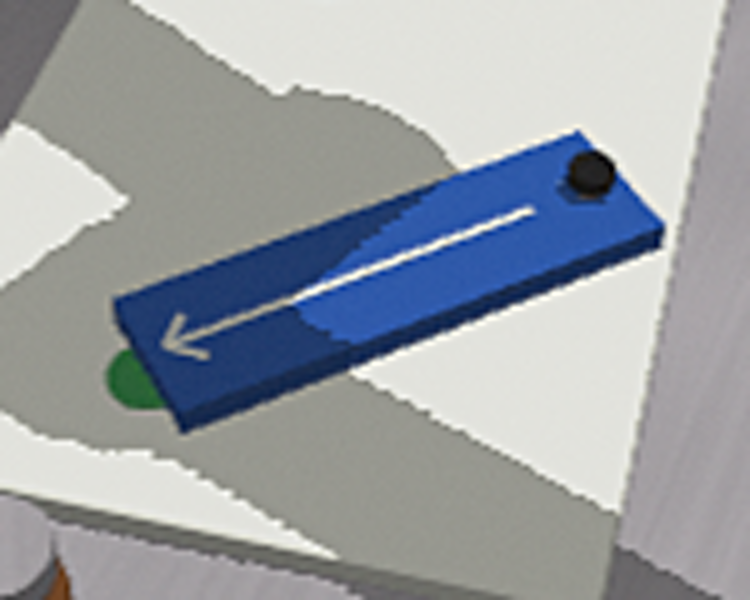

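```bash
python3 -c "
from bench import *
print(finish_job())"
```

```text
the job is handed in; nothing more can be done
None
```

I pushed the guide's side edge with the shut fingers and swung it about 50° round its pin to the green spot. I then backed the arm off, clear of everything, and handed the job in at about 6.4 s of the 34 s allowed.

- **Position:** the last side picture puts the centre line at about 51.1°. The green spot measures 50.9° from the top camera and 51.3° from the side, so the line is off by roughly 1 mm at the spot. The middle of the free end lies over the spot, and the guide stayed put when the fingers let go.
- **Bystanders:** the jar and the ring cutter look unmoved in both cameras.
- **Checks that failed or were weaker:**
  - The arm hid the guide from the top camera at the end, so its fit there was meaningless and the final angle rests on the side camera alone.
  - During the push, the wrist read up to about 18 N upward, and the tip would not go below 23 mm although I commanded it lower. I think it was rubbing on the board or on the bar. I eased it off, and it read about 8 N at the end of the push, far below the 120 N limit.

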